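# Clamp the sharpening stone at the chip stall

### The arm

A 7-joint arm with a two-finger parallel gripper is mounted at the origin on the work surface. World frame = base frame: x ahead of the robot, y to its left, z up, the work surface at z = 0. Lengths are in m, angles in rad, forces in N, time in s.
With the tool pointing down it reaches from about 0.425 to 0.875 m from the base axis. Payload 4.7 kg.
Tool frame: the origin (TCP) lies between the finger pads; the fingertips stand 14 mm ahead of it and the grasp point (between the pads) lies 5 mm behind it; z points along the fingers, y is the line along which they close (so a half turn about z gives the same grasp; the last joint's range is limited). The gripper opens to 87 mm and grips with 3 to 60 N. Pads are 19 mm wide; open, the fingers measure 117 mm over their backs; the gripper's body (75 mm by 190 mm) begins 51 mm behind the grasp point.
Start: joints at [0.014, 0.321, -0.07, 1.45, 0.023, 1.371, -0.057], TCP at [0.65, -0, 0.237] pointing down, gripper open.
Joint ranges: [-2.86, 2.86], [-0.3, 2.09], [-1.38, 1.24], [0.06, 2.45], [-1.56, 4.7], [0.09, 2.05], [-2.69, 2.69]. Speed limits (rad/s): [2.57, 2.57, 3.14, 3.14, 3.14, 3.14, 3.14].

### API

Orientations are given as a rotation vector (axis times angle).
In Python, from bench import get_state, get_image, camera_params, close_job gives the robot as it stands. The module is installed in compiled form; this text tells all that it offers.
- The arm moves only by the tool arm_command, never from a script. Its argument "motion" is a list of rows, each a list of 5 numbers: the finger opening in mm, from 0 to 87, then the shift along the tool's x, y, z in mm, then the turn about the tool's z in degrees. In form: [[gripper, x, y, z, spin], ...]. A call has 1 to 5 rows; each row is the pose to reach, as a shift and turn from the pose commanded when the call began, along the tool's axes at that moment; what a row does not reach only later rows make up. A row lasts 1/12 s, in which the tool goes at most 41.7 mm and 7.16 degrees, less where a joint would pass 70% of its speed; a pose out of reach is approached as far as the arm can. A call with a gripper value outside its range is refused whole. The fingers move at their own pace and stop on an object; "newtons" is the grip in N (left out, the last holds). Time passes only in rows, so rows that repeat a pose let the fingers close. It gives the time, the measured TCP pose, the force, the opening and the grip force at its end, in the units of the state.
- get_state(): the state, without advancing time (a new reading comes with each control period).
- get_image(name): name is "scene" or "side" or "wrist"; returns (picture, depth): 384x512x3 uint8, red, green, blue; 384x512 float32, m along the optical axis (not along the pixel's ray), 0 where there is no reading.
- camera_params(name): a dict with "intrinsics" (3x3 intrinsics, pixels), "extrinsics" (4x4, takes a point from camera to world coordinates). Camera axes: x right, y down, z forward; pixel columns grow to the right and rows downward; lengths in m; the calibration is good to about 2 mm. A picture is of the moment at which its call begins: read the wrist's pose just before it. camera_params takes no time and is no camera call; for the wrist camera it gives the pose at the moment of the call.
- close_job(): hands the job in; it is judged then, once.
The state is a dict: "time": time; "joint_positions": joint angles; "qd": joint speeds; "joint_torque": joint torques, N m; "position": TCP position; "tool_rot": TCP orientation; "ft_force": force on the tool from outside, world axes, zero at the start; "torque": the same for the moment, N m; "grip_width": opening from 0.0 (shut) to 1.0 (fully open); "grip_force": force on a finger pad.
Only numpy, scipy, OpenCV 4.12 (cv2) and the standard library are available. Lean on these libraries where they do the work, as an engineer would, in place of code of your own. Each camera call takes 0.05 s, during which the arm holds its last target. There are 200 camera calls.

### The job

Lay the grey sharpening stone flat on the clamp's board, lengthwise between the two jaws, and let go of it. Then pump the clamp's trigger (push its cross-bar towards the fixed handle and let it spring back, again and again) until the moving jaw has pushed the stone against the fixed jaw and its sprung rubber pad is pressed about half-way in, never to its stop, as the stone is brittle. Move the jaw only by the trigger, leave the other things on the table alone, and finish while still pressing the trigger: the clamp slackens if you let it go.

Things in the scene. Friction and masses are not known exactly. Their poses are not given: they have to be found in the camera images.
- clamp: One-hand bar clamp on a wooden board 360 x 110 x 20 mm, fixed to the table. Origin: centre of the board's underside, at table height; x is the clamping direction along the board (the jaw moves to +x), z up. Fixed jaw: steel block 60 wide, inner face at x = +155, top 62 mm above the table. Black fixed handle behind the trigger: x -150 to -128, 28 wide, top 186 mm above the table.
- seat (a point): Where the stone's centre is when the stone lies flat on the board, midway across it, touching the fixed jaw: clamp x = 105 mm, 34 mm above the table. Axes as the clamp's.
- crossbar (a point): Centre of the trigger's cross-bar: round steel bar 16 mm thick, 50 mm wide across the clamp, in front (+x) of the handle. At rest 158 mm above the table at clamp x = -86; squeezing swings it 28 mm to -x about a pivot 62 mm below it; it moves with the trigger. Black cheeks below it reach 116 mm up; ahead nothing is over 70 mm high, so closed fingers can push it from the front.
- trigger (a joint): Trigger angle, rad: 0 at rest, 0.46 fully squeezed towards the handle. A spring brings it back when let go. The cross-bar takes about 5 to 7 N while the jaw runs free and about 14 N with the pad half-way in.
- jaw (a joint): Travel of the moving jaw along clamp +x, m, 0 to 0.075; starts at 0 to 0.02. Squeezing pushes it forward through a ratchet (8 mm teeth; a stroke's first few mm may be idle); as the trigger springs back it settles back 1 to 3 mm, so a full stroke gains 8 to 16 mm; when pressing on the stone it slackens by some 5 mm, leaving the pad nearly free. Jaw 52 wide, top 66 mm above the table.
- pad (a joint): How far the moving jaw's sprung rubber pad is pressed into the jaw, m: 0 free, 0.014 at its stop; about 1.5 N per mm. Half-way is 0.007. When it stands free, a 14 mm gap with two steel pins shows between pad and jaw.
- pad_face (a point): Centre line of the rubber pad's front face (pad 50 wide, 24 to 58 mm above the table), 34 mm above the table, at clamp x = 5 mm + jaw - pad. Axes as the clamp's.
- stone_mid (a point): Centre of the loose sharpening stone, a plain grey block 100 x 45 x 28 mm, about 0.3 kg, lying flat on the table; x along its length, z up. This point is half-way up, 14 mm above what it lies on.
Not all that is in view belongs to the job. Of the things that look like the part that bears stone_mid, the smallest one is meant.

How it is judged:
On the way, in this order (a step that is already met when the one before it is completed fails the run):
1. the stone lies flat on the board between the jaws, lengthwise, let go (x of stone_mid in the frame of seat between -0.05 and 0.006 m and y of stone_mid in the frame of seat between -0.015 and 0.015 m and z of stone_mid in the frame of seat below 0.004 m and angle between stone_mid's own z axis and vertical below 0.1 rad and angle between the x axis of stone_mid and the x axis of seat, either way round below 0.25 rad and contact force between the fingers and stone below 0.2 N), for 0.2 s.
2. the jaw's pad, driven by the trigger, touches the stone (contact force between pad and stone above 0.5 N and contact force between the fingers and trigger above 0.5 N), for 0.05 s.
At the end, for the whole second after the job is handed in: Robot still presses the trigger (over 1.5 N, at least 0.03 rad from rest); pad pressed in 3.5 to 11 mm, bearing on the stone with over 3.5 N; stone flat on the board against the fixed jaw (4 mm lengthwise, 18 mm sideways, 0.1 rad), at rest, not touched by the robot (value of joint pad between 0.0035 and 0.011 m and contact force between pad and stone above 3.5 N and contact force between the fingers and trigger above 1.5 N and value of joint trigger above 0.03 rad and x of stone_mid in the frame of seat between -0.004 and 0.004 m and y of stone_mid in the frame of seat between -0.018 and 0.018 m and z of stone_mid in the frame of seat below 0.004 m and angle between the x axis of stone_mid and the x axis of seat, either way round below 0.1 rad and angle between stone_mid's own z axis and vertical below 0.1 rad and contact force between each of the arm, the fingers and stone below 0.2 N and linear speed of stone below 0.01 m/s); the arm keeps its last pose, push and grip.
It fails at once if the pad is pressed to its stop, or the stone is squeezed with over 30 N (value of joint pad above 0.013 m or contact force between pad and stone above 30 N).
It fails at once if the robot pushes the moving jaw itself (contact force between any of the arm, the fingers and jaw above 2 N or contact force between any of the arm, the fingers and pad above 2 N).
It fails at once if another thing on the table is pushed away (distance of any of tin, sauce, mug, brush, peeler, potato_a, potato_b from where it was at the start of the episode above 0.03 m).
It also fails if it takes over 58 s, if anything falls off the work surface, if the arm or the gripper's body presses on something with over 40 N, if the wrist force passes 120 N, or if a joint passes its speed limit or range.

## Working session

There is one attempt and no reset: what is moved stays moved. The work goes in short steps, Python scripts to look and compute and a tool call to move; the robot and the scene stay as the last step left them, time stands still between calls to the robot, and variables do not carry over. Pictures are saved under pics/ and viewed, at most 10 in all, crops included, and the job is handed in when it is done.

Besides the shell and the picture viewer there is one more tool, called after "Emit:" as a command line: name --pt "numbers of a row" for each row, then --argument value for the rest. arm_command: Moves the arm, as the interface text tells. Its arguments: {"type":"object","properties":{"motion":{"type":"array"},"newtons":{"type":"number"}},"required":["motion"]}

```bash
mkdir -p pics; cat > h.py <<'E'
import numpy as np, cv2
from bench import *
def grab(n,f=None):
    p=camera_params(n); im,d=get_image(n)
    np.savez(''+n+'.npz',im=im,d=d,K=p['intrinsics'],T=p['extrinsics'])
    if f: cv2.imwrite('pics/'+f,im[:,:,::-1])
    return im,d
def cloud(n):
    z=np.load(''+n+'.npz'); d=z['d'];K=z['K'];T=z['T']
    v,u=np.mgrid[:d.shape[0],:d.shape[1]]
    P=np.stack([(u-K[0,2])/K[0,0]*d,(v-K[1,2])/K[1,1]*d,d],-1)
    W=P@T[:3,:3].T+T[:3,3]; W[d==0]=np.nan
    return z['im'],W
E
python3 - <<'E'
from h import *
a,_=grab('scene');b,_=grab('side')
cv2.imwrite('pics/a.png',cv2.resize(np.vstack([a,b])[:,:,::-1],None,fx=.78,fy=.78))
for n in('scene','side'):
    print(camera_params(n)['extrinsics'].round(3).tolist())
cv2.imwrite('pics/scene.png',cv2.resize(a[:,:,::-1],(800,600)))
cv2.imwrite('pics/side.png',cv2.resize(b[:,:,::-1],(800,600)))
print(get_state())
E
```

```text
[[0.807, 0.324, -0.494, 0.871], [0.591, -0.464, 0.66, -0.698], [-0.015, -0.825, -0.565, 0.613], [0.0, 0.0, 0.0, 1.0]]
[[0.709, -0.481, 0.516, -0.107], [-0.705, -0.46, 0.54, -0.684], [-0.022, -0.746, -0.665, 0.807], [0.0, 0.0, 0.0, 1.0]]
{'time': 0.1, 'joint_positions': array([ 0.01412094,  0.32175178, -0.07005809,  1.45156019,  0.02263079,
        1.37081496, -0.05691046]), 'qd': array([-0.00079006, -0.00267598, -0.0008102 , -0.00157226, -0.00100934,
       -0.00033138, -0.0014263 ]), 'joint_torque': array([ 1.37795760e-04, -4.92569017e+01, -4.06077392e-01, -3.13399816e+01,
       -6.42974046e-02,  3.95253638e-02,  6.49213871e-05]), 'position': array([ 6.49520069e-01, -8.84957127e-05,  2.35565185e-01]), 'tool_rot': array([-2.22066087e+00, -2.22061086e+00,  2.08336080e-03]), 'ft_force': array([-0.40987301,  1.38289843,  0.31330578]), 'torque': array([ 0.01357955, -0.05757216, -0.03560772]), 'grip_force': 0.0, 'grip_width': 1.0013422039244582}
```

View pics/scene.png

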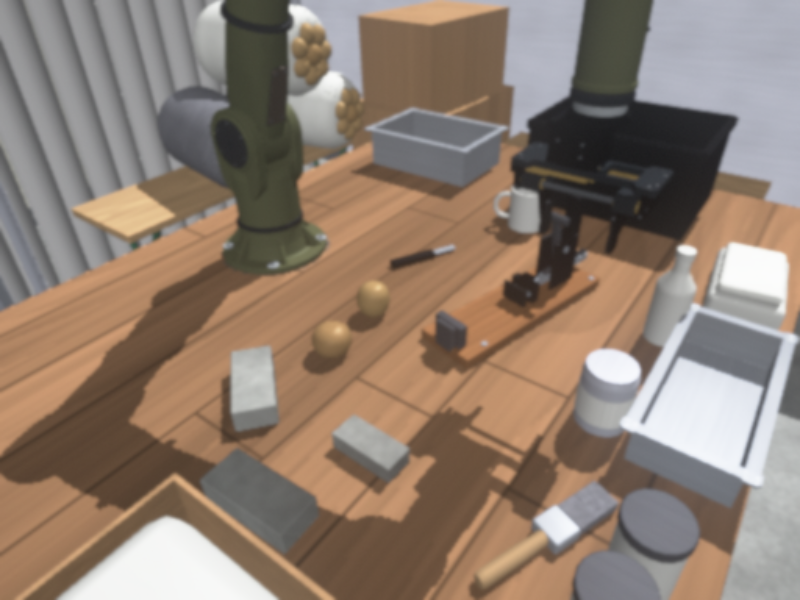

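View pics/side.png

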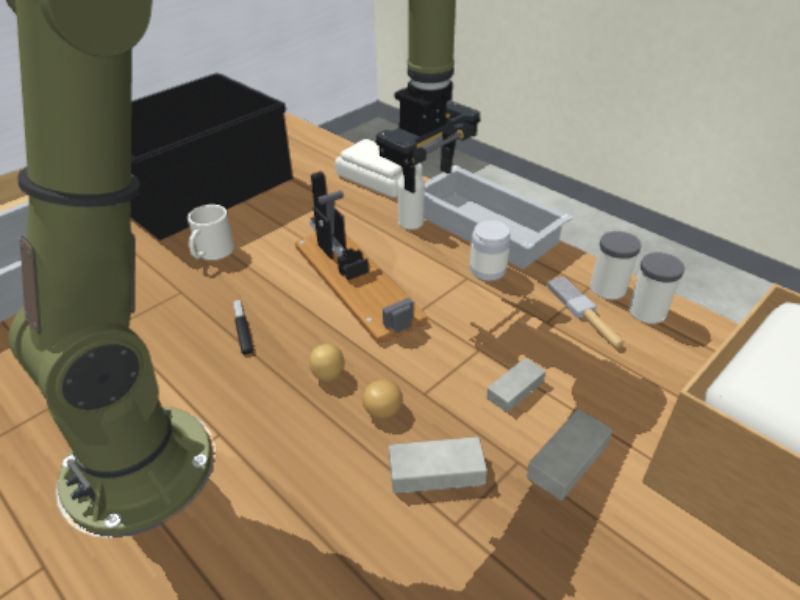

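Three grey blocks could be the stone, at scene-view pixels (370,447), (253,388) and (260,497). In the side view they are at (517,384), (437,465) and (570,453). The one at (370,447)/(517,384) is the smallest, so I'll check it against 100x45x28 mm. The clamp runs from the handle at side (322,200) to the fixed jaw at (398,315).

```bash
python3 - <<'E'
from h import *
s=.64
for n,px in(('side',[(517,378),(437,458),(570,445)]),('scene',[(370,440),(253,375),(260,490)])):
    im,W=cloud(n)
    H=W[:,:,2]
    for u,v in px:
        u0,v0=int(u*s),int(v*s)
        h=np.nanmedian(H[v0-1:v0+2,u0-1:u0+2])
        m=(abs(H-h)<.004).astype(np.uint8)
        _,L=cv2.connectedComponents(m,connectivity=4)
        k=L==L[v0,u0]; P=W[k][:,:2].astype(np.float32)
        r=cv2.minAreaRect(P*1000)
        print(n,(u,v),'h',h.round(4),k.sum(),np.round(r[0]),np.round(r[1]),round(r[2],1))
    # board top
    u0,v0=(int(375*s),int(300*s)) if n=='side' else (int(490*s),int(325*s))
    print(n,'board h',H[v0,u0])
    hsv=cv2.cvtColor(im,cv2.COLOR_RGB2HSV)
    m=((H>.0135)&(H<.026)&(W[:,:,0]>.4)&(hsv[:,:,1]>90)).astype(np.uint8)
    nn,L,st,_=cv2.connectedComponentsWithStats(m,connectivity=8)
    k=L==L[v0,u0]; r=cv2.minAreaRect(W[k][:,:2].astype(np.float32)*1000)
    print('board',k.sum(),r)
    R=(W[:,:,0]>.4)&(W[:,:,0]<.9)&(W[:,:,1]>-.15)&(W[:,:,1]<.4)
a=np.load('scene.npz')['im'];b=np.load('side.npz')['im']
c1=cv2.resize(a[250:320,120:290],(680,280),interpolation=cv2.INTER_CUBIC)
c2=cv2.resize(b[215:325,235:405],(425,275),interpolation=cv2.INTER_CUBIC)
c=np.zeros((560,680,3),np.uint8);c[:280]=c1;c[280:555,:425]=c2
cv2.imwrite('pics/crop.png',c[:,:,::-1])
E
```

```text
side (517, 378) h 0.0313 507 [ 525. -319.] [ 46. 103.] 88.9
side (437, 458) h 0.0406 1376 [ 312. -332.] [ 65. 137.] 50.1
side (570, 445) h 0.0407 1314 [ 468. -461.] [138.  62.] 2.1
side board h 0.024084349143824735
board 1528 ((533.5615234375, 86.19214630126953), (362.8151550292969, 112.68187713623047), 76.55028533935547)
scene (370, 440) h 0.0275 863 [ 525. -321.] [ 46. 101.] 87.8
scene (253, 375) h 0.0385 1098 [ 311. -336.] [ 61. 138.] 50.6
scene (260, 490) h 0.0383 2064 [ 466. -464.] [138.  62.] 2.3
scene board h 0.02041855027538264
board 1941 ((532.3715209960938, 83.98605346679688), (361.0690002441406, 112.42800903320312), 75.93038940429688)
```

View pics/crop.png

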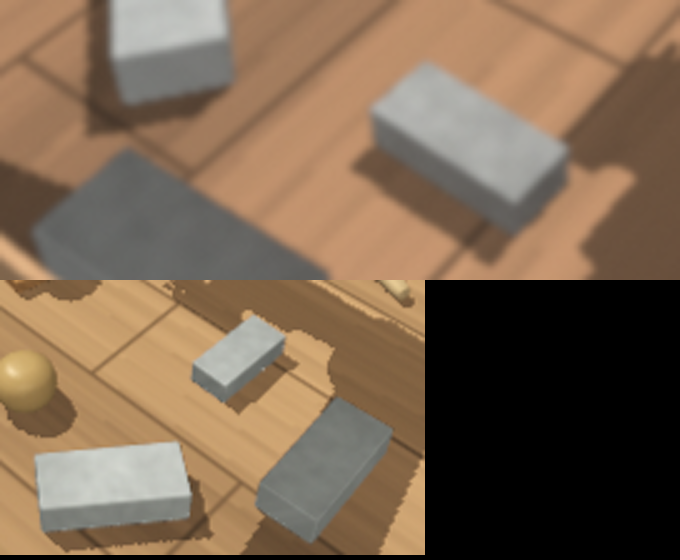

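The smallest block, scene (370,447), measures 46x102 mm with its top at about 29 mm, so it is the stone. Its centre is (0.525,-0.320) and its long axis lies about -1.7° from world x. The board is centred at (0.533,0.085). Its clamp x axis points at about -103.8°, with the fixed jaw at the -y end. I'll move above the stone now.

Emit:
arm_command --pt "87 -178 -70 0 35" --pt "87 -178 -70 0 35" --pt "87 -178 -70 0 35" --pt "87 -178 -70 0 35" --pt "87 -178 -70 0 35"

```text
time: 0.52
position: [0.5772, -0.1839, 0.2363]
tool_rot: [2.794, 1.434, -0.004]
ft_force: [0.5, 0.4, -0.1]
grip_width: 1.001
grip_force: 0.0
```

```bash
cat >> h.py <<'E'
from scipy.spatial.transform import Rotation as Ro
def to(x,y,z,yaw):
    """shift (mm) in tool axes and spin (deg) to reach TCP x,y,z with tool x at world yaw deg"""
    s=get_state();R=Ro.from_rotvec(s['tool_rot']).as_matrix()
    a=np.degrees(np.arctan2(R[1,0],R[0,0]))
    d=R.T@(np.array([x,y,z])-s['position'])*1000
    print('t',round(s['time'],2),'pos',s['position'].round(4),'yaw',a.round(2),'F',s['ft_force'].round(1),'grip',round(s['grip_width'],3))
    print('shift',d.round(1),'spin',round((a-yaw+180)%360-180,1))
E
python3 -c "
from h import *
to(.525,-.32,.15,-1.7)"
```

```text
t 0.52 pos [ 0.5772 -0.1839  0.2363] yaw 54.33 F [ 0.5  0.4 -0.1] grip 1.001
shift [-140.8   36.9   86.7] spin 56.0
```

Emit:
arm_command --pt "87 -139 36 80 35" --pt "87 -139 36 80 35" --pt "87 -139 36 80 35" --pt "87 -139 36 80 35" --pt "87 -139 36 80 35"

```text
time: 0.93
position: [0.522, -0.3207, 0.1519]
tool_rot: [3.098, 0.518, -0.015]
ft_force: [-1.6, 0.0, 0.1]
grip_width: 1.0
grip_force: 0.0
```

Emit:
arm_command --pt "87 0 0 0 7" --pt "87 0 0 0 14" --pt "87 0 0 0 21" --pt "87 0 0 0 21" --pt "87 0 0 0 21"

```text
time: 1.35
position: [0.5296, -0.3123, 0.1562]
tool_rot: [-3.141, 0.022, 0.001]
ft_force: [-0.7, -0.6, -0.4]
grip_width: 0.998
grip_force: 0.0
```

```bash
python3 - <<'E'
from h import *
grab('wrist')
im,W=cloud('wrist'); H=W[:,:,2]
m=((abs(H-.028)<.006)&(W[:,:,1]>-.4)&(W[:,:,1]<-.24)&(W[:,:,0]>.42)&(W[:,:,0]<.63)).astype(np.uint8)
n,L,st,c=cv2.connectedComponentsWithStats(m,connectivity=4)
k=1+np.argmax(st[1:,4]);P=W[L==k]
print(st[k],np.median(P[:,2]),cv2.minAreaRect(P[:,:2].astype(np.float32)*1000))
to(.525,-.32,.018,-1.7)
E
```

```text
[ 245  138   47   97 4203] 0.028558535218086045 ((526.5786743164062, -319.365478515625), (44.98274612426758, 99.82183074951172), 87.92851257324219)
t 1.4 pos [ 0.5297 -0.3123  0.1563] yaw -0.79 F [-1.   0.2 -0.4] grip 1.0
shift [ -4.5   7.7 138.3] spin 0.9
```

Emit:
arm_command --pt "87 -3 7 40 1.2" --pt "87 -3 7 80 1.2" --pt "87 -3 7 115 1.2" --pt "87 -3 7 137 1.2" --pt "87 -3 7 137 1.2" --newtons 20

```text
time: 1.82
position: [0.5258, -0.3186, 0.0167]
tool_rot: [-3.14, 0.055, 0.004]
ft_force: [0.2, -0.7, 0.7]
grip_width: 1.001
grip_force: 0.0
```

```bash
python3 -c "
from h import *
to(.5265,-.3192,.018,-2)"
```

```text
t 1.82 pos [ 0.5258 -0.3186  0.0167] yaw -2.02 F [ 0.2 -0.7  0.7] grip 1.001
shift [ 0.7  0.5 -1.3] spin -0.0
```

Emit:
arm_command --pt "40 1 0 -1 0" --pt "40 1 0 -1 0" --pt "40 1 0 -1 0" --pt "40 1 0 -1 0" --pt "40 1 0 -1 0" --newtons 25

```text
time: 2.23
position: [0.5279, -0.3196, 0.0212]
tool_rot: [3.141, -0.06, 0.001]
ft_force: [0.1, -0.0, -0.2]
grip_width: 0.709
grip_force: 0.0
```

Emit:
arm_command --pt "40 0 0 0 0" --pt "40 0 0 -30 0" --pt "40 0 0 -65 0" --pt "40 0 0 -100 0" --pt "40 0 0 -120 0"

```text
time: 2.65
position: [0.529, -0.3206, 0.145]
tool_rot: [3.139, -0.06, 0.008]
ft_force: [1.8, 0.0, 0.7]
grip_width: 0.466
grip_force: 0.0
```

```bash
python3 - <<'E'
from h import *
grab('side')
for n in('side','scene'):
    im,W=cloud(n);H=W[:,:,2]
    for th in(76.2,):
        c=np.array([.533,.085]);ex=-np.array([np.cos(np.radians(th)),np.sin(np.radians(th))]);ey=np.array([-ex[1],ex[0]])
        X=(W[:,:,:2]-c)@ex*1000;Y=(W[:,:,:2]-c)@ey*1000;Z=H*1000
        g=(abs(Y)<40)
        def rep(t,m): print(n,t,m.sum(),'X',np.percentile(X[m],[2,50,98]).round(),'Y',np.percentile(Y[m],[2,50,98]).round(),'Z',np.percentile(Z[m],[50,98]).round())if m.sum() else print(n,t,0)
        rep('fixjaw',g&(Z>52)&(Z<68)&(X>130)&(X<200))
        rep('movjaw',g&(Z>40)&(Z<70)&(X>-70)&(X<60))
        rep('handle',g&(Z>166)&(Z<192)&(X<-115))
        rep('bar',g&(Z>145)&(Z<172)&(X>-112)&(X<-60))
to(.5146,.0096,.17,76.2)
E
```

```text
side fixjaw 173 X [154. 168. 180.] Y [-29.  -2.  27.] Z [63. 67.]
side movjaw 251 X [-66. -14.  10.] Y [-26.  -3.  24.] Z [57. 69.]
side handle 403 X [-728. -460. -129.] Y [-37.   3.  37.] Z [179. 191.]
side bar 97 X [-91. -84. -78.] Y [-25.  -2.  23.] Z [165. 170.]
scene fixjaw 191 X [157. 171. 182.] Y [-28.   4.  29.] Z [60. 63.]
scene movjaw 309 X [-63. -12.  12.] Y [-25.   3.  25.] Z [54. 67.]
scene handle 353 X [-722. -441. -127.] Y [-39.  -1.  37.] Z [179. 191.]
scene bar 82 X [-89. -81. -76.] Y [-8.  8. 24.] Z [161. 167.]
t 2.7 pos [ 0.5308 -0.3215  0.1484] yaw -2.2 F [ 1.1 -1.1  3.1] grip 0.463
shift [ -28.7 -330.2  -23.3] spin -78.4
```

The fingers close more slowly than I allowed, so the stone was not gripped. I'll reopen, go back down and give the close enough time.

Emit:
arm_command --pt "87 -3 -1 0 0" --pt "87 -3 -1 20 0" --pt "87 -3 -1 40 0" --pt "87 -3 -1 60 0" --pt "87 -3 -1 80 0"

```text
time: 3.12
position: [0.5235, -0.3177, 0.0584]
tool_rot: [-3.14, 0.06, 0.003]
ft_force: [-0.1, 0.8, 0.5]
grip_width: 0.76
grip_force: 0.0
```

```bash
python3 - <<'E'
from h import *
grab('wrist')
im,W=cloud('wrist'); H=W[:,:,2]
m=((abs(H-.028)<.006)&(W[:,:,1]>-.4)&(W[:,:,1]<-.24)&(W[:,:,0]>.42)&(W[:,:,0]<.63)).astype(np.uint8)
n,L,st,c=cv2.connectedComponentsWithStats(m,connectivity=4)
k=1+np.argmax(st[1:,4]);P=W[L==k]
print(st[k],np.median(P[:,2]),cv2.minAreaRect(P[:,:2].astype(np.float32)*1000))
to(.5265,-.3192,.018,-2)
E
```

```text
[ 227  147   71  110 7363] 0.028518196180728372 ((538.0800170898438, -319.1639099121094), (45.15039825439453, 77.11396789550781), 87.97486877441406)
t 3.17 pos [ 0.5209 -0.3161  0.0539] yaw -2.18 F [-2.3  1.3 -2.6] grip 0.807
shift [ 6.   3.  35.9] spin -0.2
```

Emit:
arm_command --pt "87 0 0 0 0" --pt "87 0 0 15 0" --pt "87 0 0 30 0" --pt "60 0 0 45 0" --pt "40 0 0 45 0"

```text
time: 3.58
position: [0.5251, -0.3186, 0.0154]
tool_rot: [3.141, -0.06, 0.001]
ft_force: [0.0, 0.1, 0.3]
grip_width: 0.913
grip_force: 0.0
```

```bash
python3 -c "
from h import *
to(.5265,-.3192,.018,-2)"
```

```text
t 3.58 pos [ 0.5251 -0.3186  0.0154] yaw -2.19 F [0.  0.1 0.3] grip 0.913
shift [ 1.4  0.5 -2.6] spin -0.2
```

Emit:
arm_command --pt "38 1 0 -3 0" --pt "38 1 0 -3 0" --pt "38 1 0 -3 0" --pt "38 1 0 -3 0" --pt "38 1 0 -3 0" --newtons 25

```text
time: 4.0
position: [0.5258, -0.3185, 0.019]
tool_rot: [3.141, -0.06, 0.001]
ft_force: [-0.7, -0.6, 0.9]
grip_width: 0.555
grip_force: 0.0
```

Emit:
arm_command --pt "38 0 0 0 0" --pt "38 0 0 0 0" --pt "38 0 0 0 0" --pt "38 0 0 0 0" --pt "38 0 0 0 0"

```text
time: 4.42
position: [0.5258, -0.3187, 0.0189]
tool_rot: [3.141, -0.06, 0.0]
ft_force: [-1.6, 0.0, 4.1]
grip_width: 0.514
grip_force: 25.0
```

```bash
python3 -c "
from h import *
to(.5265,-.3192,.018,-2);print(get_state()['grip_force'])"
```

```text
t 4.42 pos [ 0.5258 -0.3187  0.0189] yaw -2.2 F [-1.6  0.   4.1] grip 0.514
shift [0.7 0.5 0.9] spin -0.2
24.9998821830377
```

Emit:
arm_command --pt "38 0 0 -15 0" --pt "38 0 0 -40 0" --pt "38 0 -10 -70 -7" --pt "38 0 -40 -95 -14" --pt "38 0 -75 -105 -21"

```text
time: 4.83
position: [0.5291, -0.2463, 0.1265]
tool_rot: [3.095, 0.513, 0.005]
ft_force: [2.4, -0.4, -2.5]
grip_width: 0.519
grip_force: 25.0
```

```bash
python3 -c "
from h import *
to(.5115,-.0024,.125,76.2);print(get_state()['grip_force'])"
```

```text
t 4.83 pos [ 0.5291 -0.2463  0.1265] yaw 18.83 F [ 2.4 -0.4 -2.5] grip 0.519
shift [  62.1 -236.5    0.6] spin -57.4
24.994188300333917
```

Emit:
arm_command --pt "38 8 -30 -5 -7" --pt "38 16 -62 -5 -14" --pt "38 25 -95 -5 -21" --pt "38 34 -128 -5 -28" --pt "38 40 -150 -5 -35"

```text
time: 5.25
position: [0.5167, -0.0841, 0.1274]
tool_rot: [-2.792, -1.433, 0.002]
ft_force: [-0.1, 0.7, -3.8]
grip_width: 0.516
grip_force: 25.0
```

```bash
python3 -c "
from h import *
to(.5115,-.0024,.125,76.2);print(get_state()['grip_force'])"
```

```text
t 5.25 pos [ 0.5167 -0.0841  0.1274] yaw 54.34 F [-0.1  0.7 -3.8] grip 0.516
shift [ 63.4 -51.8   2.5] spin -21.9
24.995916481129825
```

Emit:
arm_command --pt "38 25 -20 0 -7" --pt "38 45 -37 0 -14" --pt "38 60 -49 0 -21" --pt "38 62 -51 0 -21" --pt "38 62 -51 0 -21"

```text
time: 5.67
position: [0.5125, -0.0065, 0.1275]
tool_rot: [-2.492, -1.91, 0.002]
ft_force: [-0.4, -1.1, -3.9]
grip_width: 0.511
grip_force: 25.0
```

Emit:
arm_command --pt "38 0 0 0 0" --pt "38 0 0 0 0" --pt "38 0 0 0 0"

```text
time: 5.92
position: [0.5134, -0.01, 0.1282]
tool_rot: [2.499, 1.904, -0.001]
ft_force: [0.5, -0.5, -4.4]
grip_width: 0.518
grip_force: 25.0
```

```bash
python3 - <<'E'
from h import *
a,_=grab('side');b,_=grab('wrist')
cv2.imwrite('pics/place.png',cv2.resize(np.hstack([a,b])[:,:,::-1],(800,300)))
to(.5115,-.0024,.125,76.2)
E
```

```text
t 6.02 pos [ 0.5135 -0.0096  0.1284] yaw 74.67 F [ 0.2  0.5 -2.9] grip 0.516
shift [ 6.4 -3.9  3.4] spin -1.5
```

View pics/place.png

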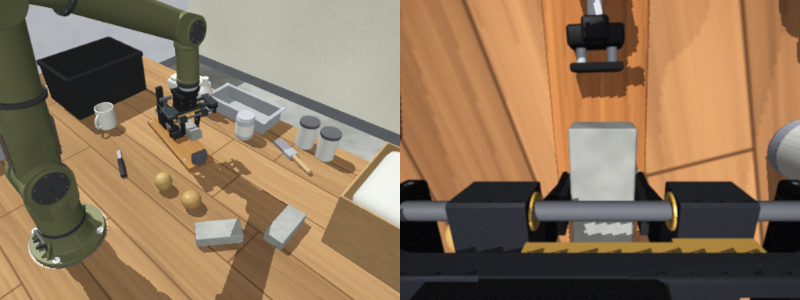

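The stone is held over the board at wrist-view pixel (602,180), roughly centred and aligned, with the moving pad ahead of it at (597,67). I'll check the alignment with wrist depth.

```bash
python3 - <<'E'
from h import *
im,W=cloud('wrist')
th=76.2;c=np.array([.533,.085]);ex=-np.array([np.cos(np.radians(th)),np.sin(np.radians(th))]);ey=np.array([-ex[1],ex[0]])
X=(W[:,:,:2]-c)@ex*1000;Y=(W[:,:,:2]-c)@ey*1000;Z=W[:,:,2]*1000
m=(Z>50)&(Z<62)&(X>-20)&(X<40)&(abs(Y)<45)
print('pad',m.sum(),'X',np.percentile(X[m],[2,98]),'Y',np.percentile(Y[m],[1,99]),cv2.minAreaRect(W[m][:,:2].astype(np.float32)*1000))
m=(Z>15)&(Z<25)&(X>-10)&(X<90)&(abs(Y)<80)
for x in(20,30,40,50,60,70):
    k=m&(abs(X-x)<3)
    if k.sum()>20: print('board',x,np.percentile(Y[k],[1,99]).round(1),np.median(Z[k]).round(1))
m=(Z>128)&(Z<150)&(X>20)&(X<110)&(abs(Y)<35); 
k=(Z>115)&(Z<145)&(X>30)&(X<75)&(abs(Y)<35);print('stone',k.sum(),'X',np.percentile(X[k],[1,99]),'Y',np.percentile(Y[k],[2,98]),np.median(Z[k]))
for x in (45,55,62):
    q=k&(abs(X-x)<3);print(x,np.percentile(Y[q],[3,97]).round(1) if q.sum() else 0)
E
```

```text
pad 1504 X [-19.57260876   7.79560612] Y [-23.26829918  25.5306171 ] ((535.5714111328125, 90.54171752929688), (27.961347579956055, 51.44179153442383), 76.24415588378906)
board 20 [-52.1  54.7] 20.5
board 30 [-52.1  54.8] 20.6
board 40 [-52.   54.3] 20.6
board 50 [-52.   54.5] 20.6
board 60 [-52.   54.9] 20.6
board 70 [-52.8  55.2] 20.6
stone 5358 X [45.45466938 74.64248798] Y [-15.91663652  26.61203926] 137.8115527401634
45 [-14.7  25.8]
55 [-15.2  26.5]
62 [-15.4  26.1]
```

Emit:
arm_command --pt "38 3 -2 0 -1.5" --pt "38 6 -4 25 -1.5" --pt "38 6 -4 50 -1.5" --pt "38 6 -4 70 -1.5" --pt "38 6 -4 80 -1.5"

```text
time: 6.43
position: [0.5093, -0.0016, 0.0461]
tool_rot: [-2.468, -1.94, 0.005]
ft_force: [-0.7, 0.2, -3.0]
grip_width: 0.515
grip_force: 25.0
```

Emit:
arm_command --pt "38 0 0 2 0" --pt "38 0 0 4 0" --pt "38 0 0 6 0"

```text
time: 6.68
position: [0.5125, -0.0016, 0.0437]
tool_rot: [2.469, 1.94, 0.003]
ft_force: [0.3, -0.6, -3.4]
grip_width: 0.516
grip_force: 25.0
```

```bash
python3 -c "
from h import *
to(.5115,-.0024,.039,76.2);print(get_state()['grip_force'])"
```

```text
t 6.68 pos [ 0.5125 -0.0016  0.0437] yaw 76.3 F [ 0.3 -0.6 -3.4] grip 0.516
shift [-1.  -0.8  4.7] spin 0.1
25.00006810761988
```

Emit:
arm_command --pt "38 0 0 2 0" --pt "38 0 0 4 0" --pt "38 0 0 4.5 0" --pt "38 0 0 4.5 0"

```text
time: 7.02
position: [0.512, -0.0016, 0.0389]
tool_rot: [2.47, 1.94, 0.002]
ft_force: [-0.6, -0.6, -0.1]
grip_width: 0.516
grip_force: 25.0
```

Emit:
arm_command --pt "70 0 0 0 0" --pt "70 0 0 0 0" --pt "70 0 0 0 0" --pt "70 0 0 0 0" --pt "70 0 0 0 0"

```text
time: 7.43
position: [0.5115, -0.0016, 0.0382]
tool_rot: [2.47, 1.94, 0.001]
ft_force: [-0.3, 0.5, -0.8]
grip_width: 0.771
grip_force: 0.0
```

Emit:
arm_command --pt "70 0 0 0 0" --pt "70 0 0 -25 0" --pt "70 0 0 -60 0" --pt "70 0 0 -100 0" --pt "70 0 0 -140 0"

```text
time: 7.85
position: [0.5105, -0.0017, 0.1792]
tool_rot: [-2.47, -1.94, 0.002]
ft_force: [2.1, -0.1, -0.3]
grip_width: 0.802
grip_force: 0.0
```

```bash
cat > ck.py <<'E'
from h import *
def frame(n):
    im,W=cloud(n);th=76.2;ex=-np.array([np.cos(np.radians(th)),np.sin(np.radians(th))]);ey=np.array([-ex[1],ex[0]]);c=np.array([.533,.085])+.0013*ey
    return (W[:,:,:2]-c)@ex*1000,(W[:,:,:2]-c)@ey*1000,W[:,:,2]*1000
E
python3 - <<'E'
from ck import *
b,_=grab('wrist','w2.png')
X,Y,Z=frame('wrist')
k=(Z>44)&(Z<52)&(X>30)&(X<150)&(abs(Y)<45)
print(k.sum(),cv2.minAreaRect(np.stack([X[k],Y[k]],1).astype(np.float32)),np.median(Z[k]),Z[k].std())
k=(Z>54)&(Z<70)&(X>145)&(abs(Y)<45);print('fixed',np.percentile(X[k],[1,99]) if k.any() else 0)
k=(Z>45)&(Z<62)&(X>-30)&(X<40)&(abs(Y)<45);print('pad',np.percentile(X[k],[1,99]) if k.any() else 0)
to(.533+.0125,.085+.051,.2,76.2)
E
```

```text
4117 ((88.03750610351562, -0.2178497314453125), (98.58474731445312, 44.9976806640625), 0.0279267318546772) 48.5771216201869 0.7248573933831424
fixed [152.34552105 162.29463749]
pad [-29.49074132  39.81315083]
t 7.9 pos [ 0.5156 -0.0014  0.1884] yaw 76.3 F [ 3.  -0.1  5.1] grip 0.801
shift [140.6  -3.4 -11.2] spin 0.1
```

View pics/w2.png

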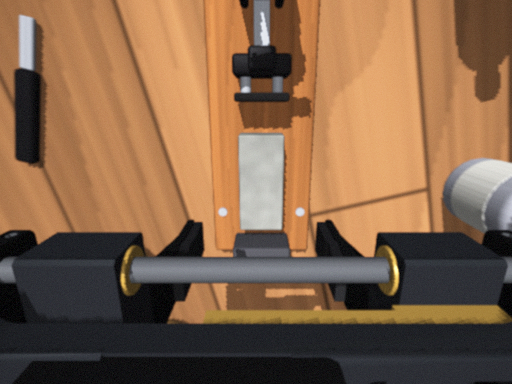

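The stone is down correctly: centre at clamp x 88, y 0, angle 0, released. In the wrist view it is at (262,182), between the pad at (262,97) and the fixed jaw at (262,240). Next I'll close the fingers and move to the front of the trigger.

Emit:
arm_command --pt "0 30 -1 -5 0" --pt "0 60 -2 -5 0" --pt "0 95 -3 -5 0" --pt "0 125 -3 -5 0" --pt "0 134 -3 -5 0" --newtons 20

```text
time: 8.32
position: [0.5401, 0.1355, 0.183]
tool_rot: [-2.463, -1.947, -0.004]
ft_force: [-0.1, -0.3, 0.3]
grip_width: 0.51
grip_force: 0.0
```

Emit:
arm_command --pt "0 0 0 0 0" --pt "0 0 0 0 0" --pt "0 0 0 0 0" --pt "0 0 0 0 0" --pt "0 0 0 0 0"

```text
time: 8.73
position: [0.5402, 0.1275, 0.1831]
tool_rot: [2.473, 1.937, -0.0]
ft_force: [-1.5, -0.9, -0.3]
grip_width: 0.131
grip_force: 0.0
```

```bash
python3 - <<'E'
from ck import *
grab('wrist')
X,Y,Z=frame('wrist')
k=(Z>150)&(Z<172)&(X<-60)&(X>-115)&(abs(Y)<45)
print(k.sum(),'bar X',np.percentile(X[k],[2,50,98]) if k.any() else 0,'Y',np.percentile(Y[k],[2,50,98]) if k.any() else 0)
k=(Z>174)&(Z<195)&(X<-115)&(X>-165)&(abs(Y)<45)
print('handle',np.percentile(X[k],[2,98]),np.percentile(Y[k],[2,98]),np.percentile(Z[k],98)) if k.any() else 0
to(.5457,.1313,.152,76.2)
E
```

```text
2128 bar X [-95.92569396 -89.92285414 -81.82233788] Y [-23.96013227  -0.33690886  23.18429657]
handle [-151.27754223 -130.58096361] [-13.35667821  12.35418489] 187.6440487533943
t 8.78 pos [0.5402 0.1278 0.1832] yaw 76.17 F [-0.6  0.2  0.9] grip 0.084
shift [ 4.7  4.5 31.2] spin -0.0
```

Emit:
arm_command --pt "0 0 2 10 0" --pt "0 0 4 20 0" --pt "0 0 4.5 30 0" --pt "0 0 4.5 31 0" --pt "0 5 4.5 31 0"

```text
time: 9.2
position: [0.5447, 0.1317, 0.1503]
tool_rot: [-2.471, -1.938, 0.005]
ft_force: [0.6, -0.6, 0.8]
grip_width: 0.004
grip_force: 0.0
```

```bash
cat > st.py <<'E'
from ck import *
s=get_state();ex=-np.array([np.cos(np.radians(76.2)),np.sin(np.radians(76.2))])
def tx():
    s=get_state();d=s['position'][:2]-np.array([.5343,.0847]);ey=np.array([-ex[1],ex[0]])
    print('t',round(s['time'],2),'clampX',(d@ex*1000).round(1),'Y',(d@ey*1000).round(1),'z',s['position'][2].round(4),'Fx',(s['ft_force'][:2]@ex).round(1),'Fz',s['ft_force'][2].round(1),'g',round(s['grip_width'],2))
def look(f=None):
    grab('wrist',f);X,Y,Z=frame('wrist')
    k=(Z>44)&(Z<52)&(X>35)&(X<150)&(abs(Y)<20);print('stoneX',np.percentile(X[k],[2,98]).round(1) if k.sum()>50 else None)
    k=(Z>50)&(Z<59)&(X>-30)&(X<60)&(abs(Y)<22);print('padtop',k.sum(),np.percentile(X[k],[2,98]).round(1) if k.sum()>20 else None)
E
python3 -c "
from st import *
tx()"
```

```text
t 9.2 clampX -48.1 Y -1.1 z 0.1503 Fx 0.4 Fz 0.8 g 0.0
```

Emit:
arm_command --pt "0 10 0 0 0" --pt "0 20 0 0 0" --pt "0 28 0 0 0" --pt "0 36 0 0 0" --pt "0 42 0 0 0"

```text
time: 9.62
position: [0.5561, 0.1725, 0.1531]
tool_rot: [2.468, 1.938, -0.004]
ft_force: [-3.1, -8.7, 3.0]
grip_width: 0.007
grip_force: 5.1
```

```bash
python3 -c "
from st import *
tx();look();tx()"
```

```text
t 9.62 clampX -90.4 Y 0.2 z 0.1531 Fx 9.1 Fz 3.0 g 0.01
stoneX [37.5 39.9]
padtop 0 None
t 9.67 clampX -91.4 Y 0.2 z 0.153 Fx 7.9 Fz 4.8 g 0.0
```

Emit:
arm_command --pt "0 3 0 0 0" --pt "0 6 0 0 0" --pt "0 6 0 0 0"

```text
time: 9.92
position: [0.5572, 0.1768, 0.1528]
tool_rot: [2.468, 1.937, -0.007]
ft_force: [-2.9, -8.9, 5.1]
grip_width: 0.006
grip_force: 5.6
```

```bash
cat >> st.py <<'E'
def look2(f=None):
    for n in('side','scene'):
        im,_=grab(n);X,Y,Z=frame(n)
        k=(Z>50)&(Z<72)&(X>-70)&(X<75)&(abs(Y)<28);print(n,'jaw/pad',k.sum(),np.percentile(X[k],[2,98]).round(1) if k.sum()>20 else None)
        k=(Z>42)&(Z<53)&(X>60)&(X<152)&(abs(Y)<20);print('stone',k.sum(),np.percentile(X[k],[2,98]).round(1) if k.sum()>20 else None)
        if f and n=='side': cv2.imwrite('pics/'+f,cv2.resize(im[90:240,150:300,::-1],(600,600),interpolation=cv2.INTER_CUBIC))
E
python3 -c "
from st import *
tx();look2('s1.png')"
```

```text
t 9.92 clampX -94.9 Y 0.3 z 0.1528 Fx 9.3 Fz 5.1 g 0.01
side jaw/pad 306 [-62.6  72. ]
stone 208 [ 62.1 136.1]
scene jaw/pad 218 [-66.4  32.3]
stone 318 [ 61.8 140.8]
```

View pics/s1.png

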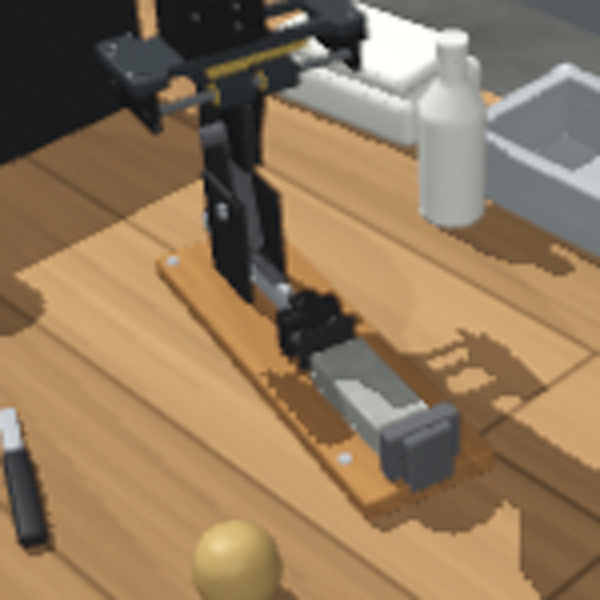

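The cross-bar at side-crop (215,140) is being pushed, and the jaw at (315,325) has advanced close to the stone's near end at (335,350). I'll let it spring back and stroke again.

Emit:
arm_command --pt "0 -12 0 0 0" --pt "0 -25 0 0 0" --pt "0 -36 0 0 0" --pt "0 -36 0 0 0"

```text
time: 10.35
position: [0.5483, 0.142, 0.1521]
tool_rot: [2.473, 1.936, -0.001]
ft_force: [0.3, -0.9, 0.0]
grip_width: 0.007
grip_force: 0.0
```

```bash
python3 -c "
from st import *
tx();look2()"
```

```text
t 10.35 clampX -59.0 Y -0.1 z 0.1521 Fx 0.8 Fz 0.0 g 0.01
side jaw/pad 300 [-61.7  72. ]
stone 196 [ 62.3 137.2]
scene jaw/pad 221 [-63.5  30. ]
stone 316 [ 61.5 140.9]
```

Emit:
arm_command --pt "0 10 0 0 0" --pt "0 19 0 0 0" --pt "0 26 0 0 0" --pt "0 33 0 0 0" --pt "0 36 0 0 0"

```text
time: 10.87
position: [0.5571, 0.1769, 0.1524]
tool_rot: [2.467, 1.937, -0.009]
ft_force: [-3.1, -11.6, 6.7]
grip_width: 0.005
grip_force: 7.5
```

```bash
python3 -c "
from st import *
tx();look2()"
```

```text
t 10.87 clampX -94.9 Y 0.2 z 0.1524 Fx 12.0 Fz 6.7 g 0.0
side jaw/pad 303 [-61.5  72.4]
stone 204 [ 61.9 137.4]
scene jaw/pad 232 [-61.7  49. ]
stone 323 [ 61.2 143.3]
```

Emit:
arm_command --pt "0 -12 0 0 0" --pt "0 -25 0 0 0" --pt "0 -36 0 0 0" --pt "0 -36 0 0 0"

```text
time: 11.3
position: [0.5481, 0.1425, 0.1518]
tool_rot: [2.473, 1.937, -0.001]
ft_force: [-0.6, -0.1, -0.6]
grip_width: 0.008
grip_force: 0.0
```

Emit:
arm_command --pt "0 10 0 0 0" --pt "0 18 0 0 0" --pt "0 23 0 0 0" --pt "0 28 0 0 0" --pt "0 28 0 0 0"

```text
time: 11.72
position: [0.5556, 0.1715, 0.1528]
tool_rot: [2.467, 1.94, -0.003]
ft_force: [-2.3, -7.9, 5.5]
grip_width: 0.006
grip_force: 4.2
```

```bash
python3 -c "
from st import *
tx();look2()"
```

```text
t 11.72 clampX -89.3 Y 0.0 z 0.1528 Fx 8.2 Fz 5.5 g 0.01
side jaw/pad 290 [-63.6  71.9]
stone 210 [ 62.6 138.6]
scene jaw/pad 243 [-67.9  57.2]
stone 310 [ 62.1 142.1]
```

Emit:
arm_command --pt "0 3 0 0 0" --pt "0 6 0 0 0" --pt "0 6 0 0 0"

```text
time: 12.07
position: [0.5564, 0.1741, 0.1526]
tool_rot: [2.468, 1.937, -0.01]
ft_force: [-3.5, -12.2, 8.4]
grip_width: 0.005
grip_force: 7.8
```

```bash
python3 - <<'E'
from st import *
tx();look2()
c=[]
for n in('side','scene'):
    im=np.load(n+'.npz')['im'];X,Y,Z=frame(n)
    k=(X>-60)&(X<185)&(abs(Y)<60)&(Z>15)&(Z<70)
    v,u=np.where(k);cy,cx=int(np.median(v)),int(np.median(u));print(n,cx,cy)
    c.append(cv2.resize(im[cy-45:cy+45,cx-45:cx+45],(400,400),interpolation=cv2.INTER_CUBIC))
cv2.imwrite('pics/s2.png',np.hstack(c)[:,:,::-1])
E
```

```text
t 12.07 clampX -92.1 Y 0.2 z 0.1526 Fx 12.6 Fz 8.4 g 0.01
side jaw/pad 282 [-61.   72.1]
stone 207 [ 62.6 137.1]
scene jaw/pad 243 [-63.4  56.6]
stone 314 [ 62.1 142.8]
side 238 189
scene 313 203
```

View pics/s2.png

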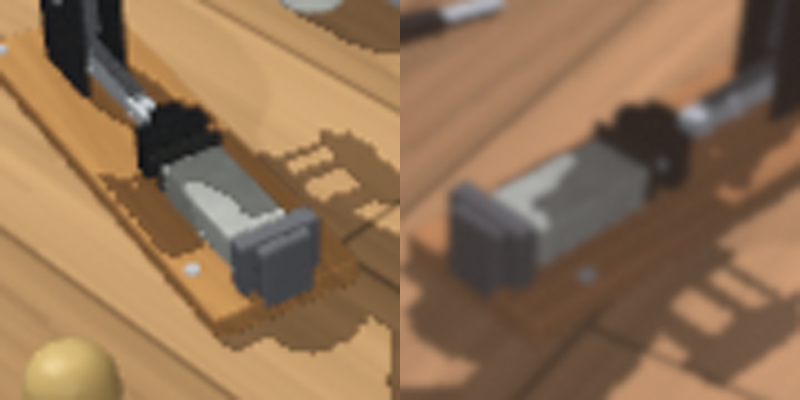

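The stone now appears seated against the fixed jaw, in the left crop around (225,200) and the right around (575,200). Next I'll use depth profiles to see how far the pad is pressed in.

```bash
python3 - <<'E'
from st import *
for n in('side','scene'):
    im=np.load(n+'.npz')['im'];X,Y,Z=frame(n)
    print(n)
    for x in range(0,76,3):
        k=(X>=x)&(X<x+3)&(abs(Y)<24)&(Z<75)
        if k.sum()>2: print(x,k.sum(),'z',np.percentile(Z[k],[10,50,95]).round(0),'g',int(im[k].mean()), end=' | ')
    print()
    k=(Z>42)&(Z<53)&(X>150)&(X<158)&(abs(Y)<20);print('stone near jaw px',k.sum())
E
```

```text
side
9 3 z [33. 67. 68.] g 88 | 15 5 z [61. 62. 68.] g 72 | 18 9 z [62. 70. 72.] g 41 | 21 9 z [61. 68. 70.] g 37 | 24 10 z [62. 65. 71.] g 34 | 27 18 z [58. 66. 71.] g 33 | 30 38 z [43. 57. 67.] g 31 | 33 32 z [38. 58. 65.] g 33 | 36 3 z [55. 56. 63.] g 39 | 45 9 z [47. 59. 61.] g 45 | 48 25 z [50. 58. 63.] g 37 | 51 30 z [48. 55. 62.] g 54 | 54 15 z [39. 51. 59.] g 82 | 57 11 z [49. 51. 53.] g 104 | 60 11 z [32. 49. 53.] g 101 | 63 10 z [37. 51. 52.] g 101 | 66 15 z [35. 50. 54.] g 104 | 69 10 z [46. 51. 55.] g 107 | 72 16 z [26. 49. 53.] g 102 | 75 10 z [44. 51. 53.] g 109 | 
stone near jaw px 0
scene
0 8 z [19. 21. 45.] g 73 | 6 4 z [19. 20. 45.] g 67 | 15 6 z [20. 65. 66.] g 77 | 18 13 z [58. 65. 67.] g 63 | 21 15 z [23. 58. 66.] g 56 | 24 12 z [30. 56. 66.] g 49 | 27 26 z [31. 60. 67.] g 44 | 30 27 z [37. 59. 66.] g 44 | 33 57 z [28. 54. 63.] g 45 | 36 47 z [31. 50. 57.] g 46 | 39 4 z [19. 21. 38.] g 66 | 45 4 z [24. 43. 56.] g 50 | 48 15 z [20. 56. 58.] g 49 | 51 32 z [29. 49. 58.] g 56 | 54 52 z [35. 51. 58.] g 59 | 57 15 z [25. 48. 51.] g 79 | 60 13 z [26. 47. 48.] g 89 | 63 24 z [22. 47. 50.] g 89 | 66 16 z [25. 47. 50.] g 90 | 69 17 z [31. 47. 49.] g 92 | 72 18 z [21. 46. 49.] g 90 | 75 20 z [24. 48. 49.] g 92 | 
stone near jaw px 0
```

Pad face is at about 55, so the stone is seated. The remaining gap is about 9.5 mm, so the pad is pressed in about 4.5 mm at 12.6 N. I'll squeeze slightly more, aiming for about 14 N.

Emit:
arm_command --pt "0 1 0 0 0" --pt "0 2 0 0 0" --pt "0 3 0 0 0" --pt "0 3 0 0 0"

```text
time: 12.5
position: [0.5567, 0.1751, 0.1526]
tool_rot: [2.468, 1.934, -0.014]
ft_force: [-5.2, -15.1, 9.9]
grip_width: 0.003
grip_force: 9.5
```

```bash
cat > gap.py <<'E'
from st import *
tx()
for n in('side','scene'):
    A=[]
    for i in range(2):
        grab(n);X,Y,Z=frame(n)
        k=(abs(Y)<24)&(Z>25)&(Z<75)&(X>20)&(X<60)
        A+=[X[k]]
    h,_=np.histogram(np.concatenate(A),bins=np.arange(24,60));print(n,dict(zip(range(24,60),h.tolist())))
tx()
E
python3 gap.py
```

```text
t 12.5 clampX -93.2 Y 0.2 z 0.1526 Fx 15.9 Fz 9.9 g 0.0
side {24: 15, 25: 11, 26: 5, 27: 6, 28: 1, 29: 13, 30: 15, 31: 25, 32: 26, 33: 21, 34: 24, 35: 13, 36: 15, 37: 2, 38: 0, 39: 0, 40: 0, 41: 0, 42: 1, 43: 2, 44: 3, 45: 2, 46: 8, 47: 5, 48: 9, 49: 22, 50: 15, 51: 15, 52: 22, 53: 15, 54: 13, 55: 15, 56: 7, 57: 9, 58: 6}
scene {24: 18, 25: 8, 26: 8, 27: 13, 28: 15, 29: 16, 30: 11, 31: 5, 32: 20, 33: 18, 34: 25, 35: 25, 36: 44, 37: 48, 38: 31, 39: 13, 40: 4, 41: 0, 42: 0, 43: 0, 44: 0, 45: 0, 46: 1, 47: 2, 48: 5, 49: 14, 50: 6, 51: 12, 52: 16, 53: 15, 54: 31, 55: 57, 56: 20, 57: 12, 58: 12}
t 12.7 clampX -93.1 Y 0.2 z 0.1525 Fx 16.1 Fz 9.3 g 0.01
```

Emit:
arm_command --pt "0 1 0 0 0" --pt "0 2 0 0 0" --pt "0 2 0 0 0"

```text
time: 12.95
position: [0.557, 0.1761, 0.1525]
tool_rot: [2.468, 1.933, -0.016]
ft_force: [-6.3, -17.5, 10.0]
grip_width: 0.01
grip_force: 10.5
```

```bash
cat > gap.py <<'E'
from st import *
tx()
for n in('side','scene'):
    A=[]
    for i in range(4):
        grab(n);X,Y,Z=frame(n)
        k=(abs(Y)<24)&(Z>25)&(Z<75)
        A+=[X[k]]
    A=np.concatenate(A)
    j=A[(A>20)&(A<42.5)];p=A[(A>42.5)&(A<53)];f=np.load(n+'.npz')
    print(n,'jawfront pct',np.percentile(j,[75,90,97]).round(1),'padback pct',np.percentile(p,[3,10]).round(1))
c=[]
for n in('side','scene'):
    im=np.load(n+'.npz')['im'];cx,cy=(231,173) if n=='side' else (330,192)
    c.append(cv2.resize(im[cy-22:cy+22,cx-22:cx+22],(400,400),interpolation=cv2.INTER_CUBIC))
cv2.imwrite('pics/s3.png',np.hstack(c)[:,:,::-1])
tx()
E
python3 gap.py
```

```text
t 12.95 clampX -94.2 Y 0.2 z 0.1525 Fx 18.5 Fz 10.0 g 0.01
side jawfront pct [34.9 36.2 37.4] padback pct [45.  46.4]
scene jawfront pct [37.6 38.9 40. ] padback pct [47.1 48.2]
t 13.35 clampX -94.1 Y 0.2 z 0.1525 Fx 18.7 Fz 9.5 g 0.01
```

View pics/s3.png

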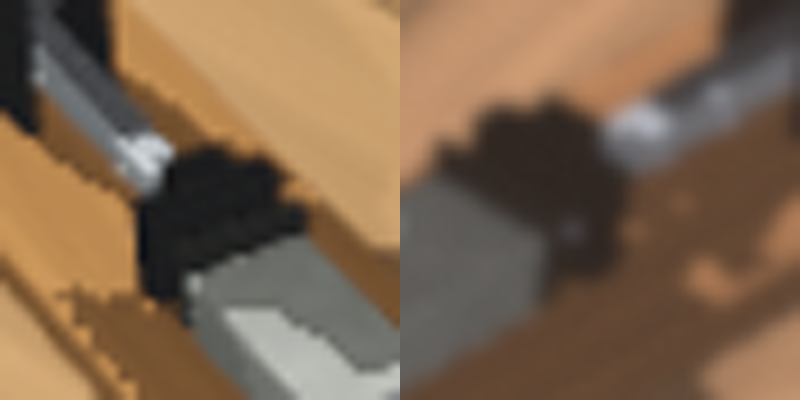

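```bash
python3 - <<'E'
from st import *
grab('wrist')
X,Y,Z=frame('wrist')
k=(Z>140)&(Z<175)&(X<-60)&(X>-126)&(abs(Y)<26)
print('bar',k.sum(),'X',np.percentile(X[k],[2,50,98]).round(1),'Zmax',np.percentile(Z[k],[50,98]).round(1))
k=(Z>174)&(Z<195)&(X<-115)&(X>-165)&(abs(Y)<20)
print('handle',k.sum(),np.percentile(X[k],[2,98]).round(1)) if k.any() else 0
for n in('side','scene'):
    im,W=cloud(n);X,Y,Z=frame(n)
    # fixed jaw inner edge / stone end: brightness-free, top height step 48->62
    k=(abs(Y)<15)&(Z>40)&(Z<72)&(X>140)&(X<165)
    for x in range(140,162,2):
        q=k&(X>=x)&(X<x+2)
        if q.any(): print(x,Z[q].round(0).mean().round(1),q.sum(),end=' | ')
    print()
tx()
E
```

```text
bar 3080 X [-122.2 -116.6 -104.2] Zmax [166.  172.2]
handle 3034 [-152.4 -132.8]
150 62.0 1 | 152 64.0 1 | 154 64.5 4 | 156 65.0 5 | 158 65.2 4 | 160 64.8 6 | 
140 47.8 4 | 142 48.6 5 | 144 49.0 2 | 156 61.5 2 | 158 62.2 5 | 160 62.2 6 | 
t 13.4 clampX -94.1 Y 0.2 z 0.1525 Fx 18.4 Fz 10.2 g 0.01
```

```bash
python3 -c "
from bench import *
print(close_job())"
```

```text
the job is handed in; nothing more can be done
None
```

I handed the job in with the stone laid flat on the board, pushed against the fixed jaw, and the trigger still held at about 18 N. By depth measurement the pad is pressed in about 5–6 mm (limits 3.5–11), though the trigger force suggested it could be deeper; I got no verdict back.

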